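Open the ratchet glue press, take out the blank and close it again

ROBOT

A 6-joint arm with a two-finger parallel gripper is mounted at the origin on the work surface. World frame = base frame: x ahead of the robot, y to its left, z up, the work surface at z = 0. Lengths are in mm, angles in rad, forces in N, time in s.
With the tool pointing down it reaches from about 350 to 975 mm from the base axis. Payload 7.1 kg.
Tool frame: the origin (TCP) lies at the very end of the fingers, on their centre line; the grasp point (between the pads) lies 19 mm behind it (ctrl.grasp_offset is the distance from the TCP to the grasp point, in mm); z points along the fingers, y is the line along which they close (so a half turn about z gives the same grasp; the last joint's range is limited). The gripper opens to 88 mm and grips with 3 to 60 N. Pads are 20 mm wide; open, the fingers measure 115 mm over their backs; the gripper's body (75 mm by 178 mm) begins 61 mm behind the grasp point.
Start: joints at [1.1, 0.423, 1.63, -0, 1.089, -0.019], TCP at [272.833, 562.287, 222.675] pointing down, gripper open.
Joint ranges: [-3, 3], [-0.9, 2.11], [0.09, 2.58], [-1.31, 4.45], [0.11, 2.69], [-2.54, 2.54]. Speed limits (rad/s): [2.39, 2.39, 3.01, 3.14, 3.14, 3.14].

INTERFACE

Orientations are given as a rotation vector (axis times angle).
In Python, from workcell import ctrl, viewer, ticket, models gives the robot as it stands.
- The arm moves only by the tool play_rows, never from a script. Its arguments are lists of equal length, an entry for each row: "dp": the shift along the world's x, y, z in mm, a list of three; "yaw": the turn about the world's z in degrees. In form: {"dp": [[tx, ty, tz], ...], "yaw": [yaw, ...]}. A call has 1 to 8 rows; each row shifts and turns the commanded pose from where the row before left it; what a row does not reach is not made up. A row lasts 1/12 s, in which the tool goes at most 41.7 mm and 7.16 degrees, less where a joint would pass 70% of its speed; a pose out of reach is approached as far as the arm can. A call is refused whole if a number of a shift passes 41.7 or a number of a turn 7.16, either way. A call with a gripper value outside its range is refused whole. "gripper" is the closure, from 0 (fully open) to 1 (shut), set as the call begins (left out, the last holds). The fingers move at their own pace and stop on an object; the grip force is fixed at half the most. Time passes only in rows, so rows that do not move let the fingers close. It gives the time, the measured TCP pose, the force, the opening and the grip force at its end, in the units of the state.
- ctrl.get_obs(): the state, without advancing time (a new reading comes with each control period).
- viewer.get_image(name): name is "side" or "top" or "wrist"; returns a dict with "pixels" (400x640x3 uint8, red, green, blue), "range_z" (400x640 float32, mm along the optical axis (not along the pixel's ray), 0 where there is no reading), "fx", "fy", "cx", "cy" (pixels), "T" (4x4, takes a point from camera to world coordinates); the wrist camera has in their place "hand_eye" (4x4, takes a point from camera to tool coordinates, whose origin is the TCP and whose axes are the flange's). Camera axes: x right, y up, looking along -z (the intrinsics and any distortion apply to the point x, -y, -z); pixel columns grow to the right and rows downward; lengths in mm; the calibration is good to about 2 mm. A picture is of the moment at which its call begins: read the wrist's pose just before it.
- ticket.close_job(): hands the job in; it is judged then, once.
Trained networks look in a picture, given as the dict that the camera call returned (one of the last four; its "shot" number tells which), for a name from the list of things; names that differ only in an ending like _2 or _b are one class to them, and where a whole thing is asked for, a point or a joint stands for the part that bears it (a point fixed in the world has none). Each returns a list of dicts, best first, with "conf" (0 to 1); they miss things now and then, are a little off and sometimes report something else, mostly with a low value. They report only what shows in the picture. A call takes as long as a camera call. They do not tell look-alikes from the thing itself.
- models.look_for(picture, name): "bbox" ([centre column, centre row, width, height] in pixels, round what is visible of it).
- models.landmark_of(picture, name): "location" ([column, row] in pixels: a listed point, or the origin of a listed thing).
The state is a dict: "t": time; "qpos": joint angles; "qvel": joint speeds; "joint_torque": joint torques, N m; "ee_pos": TCP position; "orientation": TCP orientation; "ft_force": force on the tool from outside, world axes, zero at the start; "moment": the same for the moment, N m; "width": finger opening in mm; "grasp_force": force on a finger pad.
Only numpy, scipy, OpenCV 4.12 (cv2) and the standard library are available. Lean on these libraries where they do the work, as an engineer would, in place of code of your own. Each camera call takes 0.05 s, during which the arm holds its last target. There are 200 camera calls.

TASK

The glue has set: raise the press's platen by its T-handle, three teeth or more, and leave it hanging on its pawl, then take the wooden blank out and lay it flat on the cork mat. With the blank out, push the pawl's thumb lever down to free the teeth, let the platen all the way down onto the empty bed and let the pawl spring back. Leave the other things on the bench alone.

Things in the scene. Friction and masses are not known exactly. Their poses are not given: they have to be found in the camera images.
- press: Bench glue press, fixed: a grey portal frame. Origin: centre of the base's underside, below the ram's axis; x runs from its front (near the robot) to its back, y to its left, z up. Base 130 (x) x 210 (y) x 30 mm; its top is the bed. Columns of 22 mm diameter at x = 0, y = +-85 mm. Crosshead 42 x 200 mm, 147 to 179 mm above the bench (nuts on it to 189); pawl at its front.
- platen (a joint): Platen's height over the bed in m: 0 on the empty bed, 0.032 at the start (on the blank), stop at 0.104. Platen 90 (x) x 110 (y) x 14 mm, with its ram and handle 0.7 kg. Teeth 16 mm apart: the pawl holds it at 0.0146, 0.0306, .. 0.0786 (three teeth up), 0.0946; lift past, let go, it sinks onto the pawl. Lifting takes up to 13 N, 5 N more per 0.1 m/s. Pawl off, it sinks alone at 0.13 m/s.
- handle (a point): Middle of the T-handle on top of the 24 mm square ram: a black round bar of 20 mm diameter, 130 mm long along the press's y, 212 mm above the bench plus the platen's height (244 mm at the start). It rises with the platen. Free above and on all sides; a 22 mm neck joins it from below at its middle.
- pawl (a joint): Angle of the pawl in rad: 0 sprung home in the teeth, about 0.21 just clear of them, 0.45 at its stop. It clicks out and in by itself as the platen is raised; pushing the thumb lever down increases it; let go, it springs back. Let go early while the platen sinks, it catches the next tooth.
- thumb_pad (a point): Middle of the top of the thumb lever's end: a dark steel pad 30 x 30 x 6 mm on a 16 mm wide lever out of the crosshead's front. At rest at x = -77 mm in the press's frame, 185 mm above the bench, over the blank's front end. Hinge along y at x = -30 mm, 148 mm up. Push down with about 7 N: teeth free after 11 mm, stop at 24 mm, where the pad is 11 mm farther out.
- blank: The work: two 16 mm boards glued together, dark below, light above: 150 (x) x 54 (y) x 32 mm, 0.13 to 0.25 kg, loose. Origin: centre of its underside. Its -x end is square, its +x end half round. At the start it lies under the platen, square end towards the robot, its centre 40 mm in front of the ram's axis: the square end stands out 70 mm from the platen, 50 mm past the bed.
- mat: Cork mat fixed to the bench beside the press, 210 (x) x 160 (y) x 6 mm. Origin: centre of its underside, so its top is 6 mm above that.
- hat_block: Wooden dome, an oval hat block 186 (x) x 158 (y) x 125 mm, 1.3 kg, on the bench on the other side of the press; leave it alone. Origin: centre of its underside.
- mug: Blue mug, 82 mm wide, 95 mm high, behind the press; leave it alone. Origin: centre of its underside.
- spray_can: Copper-coloured spray can, 54 mm wide, 190 mm high, standing behind the press; leave it alone. Origin: centre of its underside.
- brush: Flat brush 190 mm long lying behind the press; leave it alone. Origin: under its middle.
There are look-alikes about, which are no part of the job. Of the things like the blank, leave any that is orange; of the rest the smaller one is meant.

How it is judged (in metres and radians):
On the way, in this order (a step that is already met when the one before it is completed fails the run):
1. the platen hangs on its pawl at least three teeth up, let go, with the blank still in the press (value of joint platen above 0.075 m and value of joint pawl below 0.08 rad and distance of blank from where it was at the start of the episode below 0.04 m and contact force between each of the fingers, the arm and press below 0.3 N), for 0.2 s.
2. the blank lies flat on the mat, let go, with the platen still up on its pawl (x of blank in the frame of mat between -0.1 and 0.1 m and y of blank in the frame of mat between -0.075 and 0.075 m and z of blank in the frame of mat between 0.003 and 0.01 m and angle between blank's own z axis and vertical below 0.05 rad and contact force between the fingers and blank below 0.2 N and value of joint platen above 0.044 m), for 0.2 s.
At the end, for the whole second after the job is handed in: The platen is down on the empty bed (within 4 mm), the pawl has sprung home (under 0.08 rad), and the blank lies at rest and flat (within 0.05 rad) on the cork mat, its centre over the mat (within 100 mm of the mat's centre along the mat's x and 75 mm along its y) (value of joint platen below 0.004 m and value of joint pawl below 0.08 rad and x of blank in the frame of mat between -0.1 and 0.1 m and y of blank in the frame of mat between -0.075 and 0.075 m and z of blank in the frame of mat between 0.003 and 0.01 m and angle between blank's own z axis and vertical below 0.05 rad and linear speed of blank below 0.02 m/s); the robot touches nothing.
It fails at once if the hat block is moved more than 30 mm (distance of hat_block from where it was at the start of the episode above 0.03 m).
It fails at once if the mug is moved more than 30 mm (distance of mug from where it was at the start of the episode above 0.03 m).
It fails at once if the spray can is moved more than 30 mm (distance of spray_can from where it was at the start of the episode above 0.03 m).
It fails at once if the brush is moved more than 30 mm (distance of brush from where it was at the start of the episode above 0.03 m).
It also fails if it takes over 58 s, if anything falls off the work surface, if the arm or the gripper's body presses on something with over 40 N, if the wrist force passes 120 N, or if a joint passes its speed limit or range.

## Working session

There is one attempt and no reset: what is moved stays moved. The work goes in short steps, Python scripts to look and compute and a tool call to move; the robot and the scene stay as the last step left them, time stands still between calls to the robot, and variables do not carry over. Pictures are saved under pics/ and viewed, at most 10 in all, crops included, and the job is handed in when it is done.

Besides the shell and the picture viewer there is one more tool, called after "Request:" as a command line: name --pt "numbers of a row" for each row, then --argument value for the rest. play_rows: Moves the arm, as the interface text tells. Its arguments: {"type":"object","properties":{"dp":{"type":"array"},"yaw":{"type":"array"},"gripper":{"type":"number"}},"required":["dp","yaw"]}

```bash
mkdir -p pics; cat > h.py <<'E'
import numpy as np, cv2
from workcell import ctrl, viewer, ticket, models
from scipy.spatial.transform import Rotation as R
def shot(n):
    o=ctrl.get_obs(); p=viewer.get_image(n)
    if 'T' not in p or n=='wrist':
        T=np.eye(4);T[:3,:3]=R.from_rotvec(o['orientation']).as_matrix();T[:3,3]=o['ee_pos'];p['W']=T@np.array(p['hand_eye'])
    else: p['W']=np.array(p['T'])
    return p
def cloud(p):
    z=p['range_z'];v,u=np.mgrid[:z.shape[0],:z.shape[1]]
    c=np.stack([(u-p['cx'])/p['fx']*z,-(v-p['cy'])/p['fy']*z,-z,np.ones_like(z)],-1)
    w=(c@p['W'].T)[...,:3]; w[z==0]=np.nan; return w
def ray(p,uv):
    d=np.array([(uv[0]-p['cx'])/p['fx'],-(uv[1]-p['cy'])/p['fy'],-1]);return p['W'][:3,3],p['W'][:3,:3]@d
def atz(p,uv,z):
    o,d=ray(p,uv);return o+d*(z-o[2])/d[2]
def save(p,n,s=1): cv2.imwrite('pics/'+n+'.png',cv2.cvtColor(p['pixels'],cv2.COLOR_RGB2BGR))
E
python3 - <<'E'
from h import *
for n in ['top','side']:
    p=shot(n); save(p,n+'0'); w=cloud(p); print(n,[k for k in p], p['W'][:3,3])
    for k in ['press','handle','thumb_pad','blank','mat','hat_block','mug','spray_can','brush']:
        for r in models.landmark_of(p,k)[:3]:
            u,v=np.round(r['location']).astype(int); 
            print(k,round(r['conf'],2),[u,v],np.round(w[min(max(v,0),399),min(max(u,0),639)]))
E
```

```text
top ['pixels', 'range_z', 'fx', 'fy', 'cx', 'cy', 'T', 'shot', 'W'] [ 350.13697862  -12.28725268 1460.40257786]
press 0.98 [np.int64(349), np.int64(170)] [593. -71. 173.]
handle 0.6 [np.int64(352), np.int64(146)] [639. -76. 252.]
thumb_pad 0.77 [np.int64(351), np.int64(178)] [569. -75. 185.]
blank 0.97 [np.int64(353), np.int64(104)] [820. -94.  32.]
blank 0.67 [np.int64(432), np.int64(306)] [ 222. -301.   45.]
blank 0.6 [np.int64(351), np.int64(180)] [563. -75. 186.]
mat 0.93 [np.int64(445), np.int64(212)] [ 492. -360.    5.]
mat 0.34 [np.int64(350), np.int64(180)] [563. -72. 188.]
mat 0.24 [np.int64(225), np.int64(143)] [689. 276. 110.]
hat_block 0.86 [np.int64(205), np.int64(221)] [468. 327. 122.]
mug 0.69 [np.int64(421), np.int64(140)] [ 712. -298.    6.]
mug 0.46 [np.int64(353), np.int64(180)] [564. -80. 183.]
spray_can 0.88 [np.int64(227), np.int64(144)] [690. 273.  94.]
brush 0.96 [np.int64(309), np.int64(116)] [791.  40.  18.]
side ['pixels', 'range_z', 'fx', 'fy', 'cx', 'cy', 'T', 'shot', 'W'] [-128.20988768 -953.55815122 1124.16616629]
press 0.78 [np.int64(365), np.int64(235)] [ 604. -117.   30.]
handle 0.65 [np.int64(365), np.int64(169)] [627. -78. 244.]
thumb_pad 0.5 [np.int64(345), np.int64(194)] [560. -74. 184.]
blank 0.91 [np.int64(416), np.int64(210)] [ 798. -132.   37.]
blank 0.63 [np.int64(354), np.int64(229)] [ 572. -103.   62.]
blank 0.63 [np.int64(291), np.int64(351)] [ 203. -329.   45.]
mat 0.9 [np.int64(392), np.int64(313)] [ 492. -367.    5.]
hat_block 0.87 [np.int64(250), np.int64(180)] [441. 283.  65.]
mug 0.71 [np.int64(432), np.int64(260)] [ 680. -319.   46.]
spray_can 0.57 [np.int64(316), np.int64(163)] [696. 268.  28.]
```

```bash
python3 -c "
import cv2,numpy as np
cv2.imwrite('pics/both.png',cv2.resize(np.vstack([cv2.imread('pics/top0.png'),cv2.imread('pics/side0.png')]),(480,600),interpolation=cv2.INTER_AREA))"
```

```text
(no output)
```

View pics/top0.png

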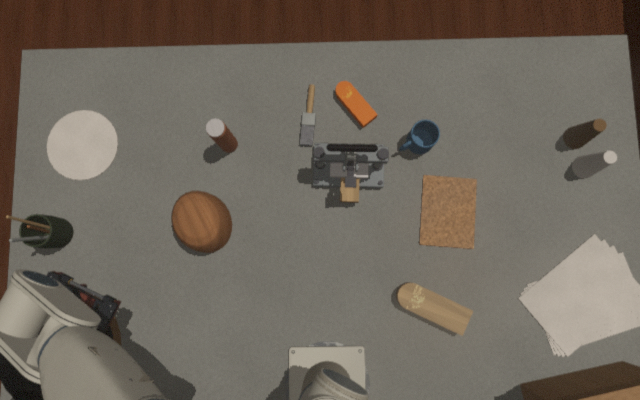

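View pics/side0.png

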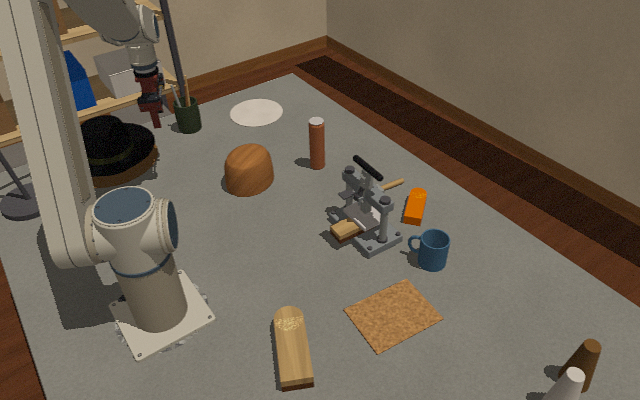

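Blank-like things in the top view are the orange one (355,104), a larger light one (435,307), and the small one in the press (350,188). The one in the press is meant. Next I'll measure press, blank and mat, and also the gripper body, since the thumb pad overhangs the blank.

```bash
python3 - <<'E'
from h import *
o=ctrl.get_obs();Rt=R.from_rotvec(o['orientation']).as_matrix();print('tool',np.round(Rt,3).tolist(),o['ee_pos'],o['qpos'],o['width'])
P=[]
im={}
for n in ['top','side']:
    p=shot(n);w=cloud(p);im[n]=p;f=w.reshape(-1,3);f=f[~np.isnan(f[:,0])];P.append(f)
    rec=lambda a:cv2.minAreaRect(a[:,:2].astype(np.float32))
    near=(abs(f[:,0]-600)<130)&(abs(f[:,1]+75)<120)
    h=f[near&(f[:,2]>238)&(f[:,2]<262)];print(n,'handle',len(h),np.median(h,0),rec(h),h[:,2].max())
    pd=f[near&(abs(f[:,2]-185)<5)&(f[:,0]<585)&(abs(f[:,1]+75)<30)];print('pad',len(pd),rec(pd),np.median(pd[:,2]))
    b=f[near&(abs(f[:,2]-62)<6)&(f[:,0]<575)];print('blank',len(b),rec(b),np.median(b[:,2]))
    nut=f[near&(f[:,2]>183)&(f[:,2]<194)&(abs(f[:,1]+75)>60)];print('nuts',[np.median(nut[s],0) for s in (nut[:,1]>-75,nut[:,1]<-75)])
    g=cv2.cvtColor(p['pixels'],cv2.COLOR_RGB2HSV);m=(abs(w[...,0]-495)<130)&(abs(w[...,1]+360)<110)&(abs(w[...,2]-6)<8)&(g[...,1]>90)
    q=w[m];print('mat',len(q),rec(q),np.median(q[:,2]))
f=np.vstack(P);t=(f-o['ee_pos'])@Rt
t=t[(abs(t[:,0])<160)&(abs(t[:,1])<160)&(t[:,2]<10)&(t[:,2]>-330)]
for z in range(-320,10,20):
    s=t[(t[:,2]>=z)&(t[:,2]<z+20)]
    if len(s): print(z,len(s),np.round(s.min(0)[:2]),np.round(s.max(0)[:2]))
p=im['side']['pixels'][40:140,90:210];q=im['side']['pixels'][140:260,310:430]
a=cv2.resize(p,(400,400*100//120),interpolation=cv2.INTER_CUBIC);b=cv2.resize(q,(400,400),interpolation=cv2.INTER_CUBIC)
a=cv2.copyMakeBorder(a,0,400-a.shape[0],0,0,cv2.BORDER_CONSTANT)
cv2.imwrite('pics/crop1.png',cv2.cvtColor(np.hstack([a,b]),cv2.COLOR_RGB2BGR))
E
```

```text
tool [[-0.9, 0.437, -0.0], [0.437, 0.9, -0.0], [0.0, -0.0, -1.0]] [272.82572259 562.28146079 222.67221272] [ 1.10000086e+00  4.23100437e-01  1.62990654e+00  1.40803256e-05
  1.08861433e+00 -1.89825598e-02] 87.78052723535345
top handle 395 [635.41544753 -75.86914593 252.52188741] ((636.2872314453125, -74.81861114501953), (128.91661071777344, 21.463043212890625), 86.57884979248047) 260.0363447350221
pad 131 ((565.9854736328125, -72.01593017578125), (26.563491821289062, 38.12080383300781), 88.96491241455078) 185.43758559781122
blank 281 ((548.0963745117188, -74.0962142944336), (52.22172927856445, 49.434940338134766), 88.52660369873047) 62.604976739740096
nuts [array([639.22827924,   8.37175836, 189.67167635]), array([ 633.59600955, -159.37514967,  189.26198499])]
mat 3688 ((493.6960754394531, -368.10150146484375), (159.099365234375, 209.14881896972656), 84.34346771240234) 6.614332896108067
side handle 257 [631.32383239 -82.74236658 250.21056561] ((634.09130859375, -77.44843292236328), (127.59016418457031, 22.568620681762695), 86.2445297241211) 257.6199839893018
pad 91 ((562.943664550781
[... 287 characters left out ...]
 array([ 631.11179468, -163.93928008,  187.96113866])]
mat 4017 ((493.134521484375, -368.1178894042969), (166.18150329589844, 212.04623413085938), 83.87715148925781) 5.6577349572860385
-320 480 [ -65. -110.] [57. 43.]
-300 275 [-66. -75.] [57. 42.]
-280 264 [-64. -47.] [52. 19.]
-260 156 [-40. -46.] [34.  4.]
-240 168 [-40. -44.] [34.  3.]
-220 199 [-42. -45.] [35.  4.]
-200 141 [-41. -42.] [32.  9.]
-180 322 [-39. -49.] [36. 21.]
-160 118 [-33. -46.] [29. -6.]
-140 798 [-35. -94.] [31. 90.]
-120 473 [-36. -94.] [32. 86.]
-100 382 [-36. -88.] [31. 79.]
-80 29 [-19. -79.] [14. 60.]
-60 46 [-13. -61.] [ 9. 47.]
-40 46 [-13. -57.] [10. 51.]
-20 67 [-13. -63.] [ 9. 54.]
0 6 [-12. -46.] [ 4. 54.]
```

View pics/crop1.png

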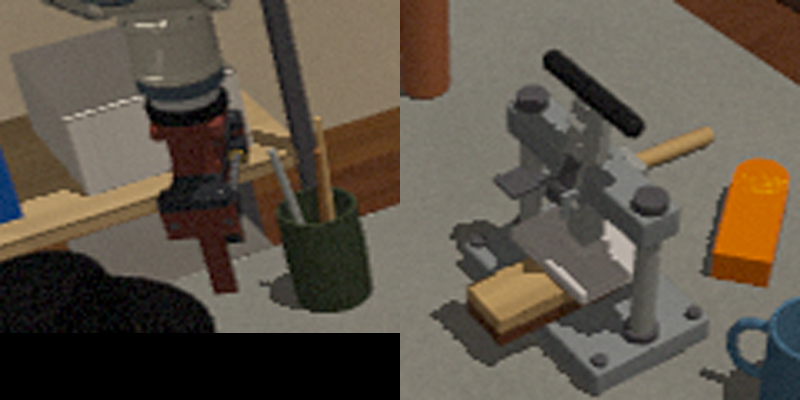

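Crop: the square end of the light-over-dark blank sticks out under the dark thumb pad, so this is the right one, and the bar is free on top. The platen comes first, so I'm moving the arm over the handle at (636,-75), bar along the press's y with press yaw about -3°.

Request:
play_rows --pt "18 -31.8 10" --pt "18 -31.8 10" --pt "18 -31.8 10" --pt "18 -31.8 10" --pt "18 -31.8 10" --pt "18 -31.8 10" --pt "18 -31.8 10" --pt "18 -31.8 10" --yaw '[-3.4,-3.4,-3.4,-3.4,-3.4,-3.4,-3.4,-3.4]'

```text
t: 1.77
ee_pos: [417.4, 306.3, 303.4]
orientation: [1.408, 2.808, 0.001]
ft_force: [-0.1, 0.3, -0.6]
width: 87.6
grasp_force: 0.0
```

Request:
play_rows --pt "18 -31.8 0" --pt "18 -31.8 0" --pt "18 -31.8 0" --pt "18 -31.8 0" --pt "18 -31.8 0" --pt "18 -31.8 0" --pt "18 -31.8 0" --pt "18 -31.8 0" --yaw '[-3.4,-3.4,-3.4,-3.4,-3.4,-3.4,-3.4,-3.4]'

```text
t: 2.43
ee_pos: [561.4, 51.7, 302.9]
orientation: [2.029, 2.398, 0.0]
ft_force: [0.2, 0.5, 0.0]
width: 87.7
grasp_force: 0.0
```

Request:
play_rows --pt "18 -31.8 0" --pt "18 -31.8 0" --pt "18 -31.8 0" --pt "18 -31.8 0" --pt "0 0 0" --yaw '[-3.4,-3.4,-3.4,-3.4,0]'

```text
t: 2.85
ee_pos: [635.2, -78.9, 302.4]
orientation: [2.301, 2.135, -0.0]
ft_force: [-0.7, -0.4, -0.1]
width: 88.0
grasp_force: 0.0
```

```bash
python3 - <<'E'
from h import *
o=ctrl.get_obs();Rt=R.from_rotvec(o['orientation']).as_matrix();print(np.round(Rt,3).tolist(),o['ee_pos'],o['qpos'])
p=shot('wrist');print('cam in tool',np.round(p['hand_eye'],2).tolist())
save(p,'w1');w=cloud(p);f=w.reshape(-1,3);f=f[~np.isnan(f[:,0])]
for k in ['handle','thumb_pad','blank']:
    for r in models.landmark_of(p,k)[:2]:
        u,v=np.clip(np.round(r['location']).astype(int),0,[639,399]);print(k,r['conf'],u,v,w[v,u])
rec=lambda a:cv2.minAreaRect(a[:,:2].astype(np.float32))
h=f[(abs(f[:,2]-248)<7)&(abs(f[:,0]-636)<60)&(abs(f[:,1]+75)<90)];print('handle',len(h),rec(h) if len(h) else 0,h[:,2].max() if len(h) else 0)
pd=f[(abs(f[:,2]-185)<4)&(abs(f[:,0]-560)<30)&(abs(f[:,1]+75)<30)];print('pad',len(pd),pd.min(0),pd.max(0))
b=f[(abs(f[:,2]-62)<4)&(f[:,0]<600)&(abs(f[:,1]+75)<60)];print('blank',len(b),b.min(0),b.max(0),rec(b))
E
```

```text
[[0.075, 0.997, 0.002], [0.997, -0.075, -0.002], [-0.002, 0.002, -1.0]] [635.22857464 -78.92683003 302.43222549] [-0.1414247   0.36916228  1.52023431 -0.00170482  1.25024451 -0.06620378]
cam in tool [[-0.0, 0.96, 0.27, 73.92], [1.0, 0.0, 0.0, 0.09], [0.0, 0.27, -0.96, -161.51], [0.0, 0.0, 0.0, 1.0]]
handle 0.59 323 205 [637.64683167 -71.65535438 253.55747665]
thumb_pad 0.9 236 191 [557.74567917 -73.81058864 184.83619868]
blank 0.96 294 162 [610.79695696 -56.09744323 154.43889212]
blank 0.69 447 160 [811.29910182 -89.91799422  31.59521129]
handle 4437 ((635.7877197265625, -75.89347076416016), (127.2044677734375, 20.035314559936523), 87.4771499633789) 254.95533179029337
pad 1166 [543.9872921  -88.6249669  181.00035494] [588.44142056 -58.36279222 186.75885571]
blank 1395 [521.96216387 -91.47566605  58.94545976] [590.06228513 -47.6224316   64.2174229 ] ((555.8449096679688, -70.8774185180664), (42.33146667480469, 66.8467025756836), 85.80097961425781)
```

View pics/w1.png

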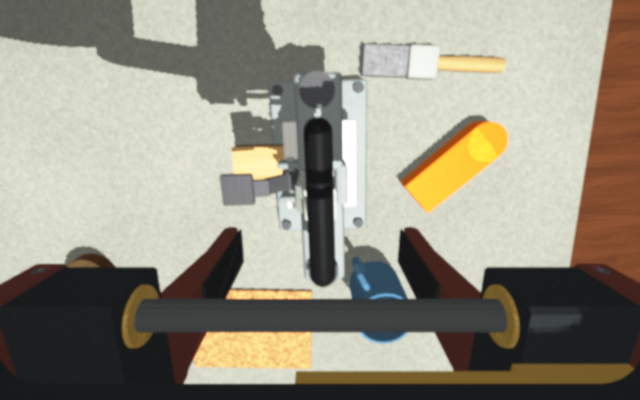

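Wrist view: the bar spans (318,125) to (322,275), the pad is at (237,189), and the blank's front is at (255,162). The handle centre measures (636,-76), bar top 254, which agrees with the text. Going down to grip.

Request:
play_rows --pt "0.5 3 -20" --pt "0 0 -25" --pt "0 0 -15" --pt "0 0 -10" --pt "0 0 0" --yaw '[1.8,0,0,0,0]'

```text
t: 3.47
ee_pos: [631.6, -69.2, 230.6]
orientation: [-2.257, -2.181, 0.004]
ft_force: [0.4, 0.3, 0.3]
width: 88.3
grasp_force: 0.0
```

Request:
play_rows --pt "0 0 0" --pt "0 0 0" --pt "0 0 0" --pt "0 0 0" --pt "0 0 0" --pt "0 0 0" --yaw '[0,0,0,0,0,0]' --gripper 1

```text
t: 3.97
ee_pos: [633.6, -70.8, 233.2]
orientation: [2.261, 2.18, 0.001]
ft_force: [-0.0, 0.2, -0.1]
width: 50.9
grasp_force: 0.0
```

Request:
play_rows --pt "0 0 3" --pt "0 0 5" --pt "0 0 6" --pt "0 0 6" --pt "0 0 6" --pt "0 0 6" --pt "0 0 6" --pt "0 0 6" --yaw '[0,0,0,0,0,0,0,0]'

```text
t: 4.63
ee_pos: [633.4, -70.7, 277.5]
orientation: [2.261, 2.18, 0.0]
ft_force: [1.2, -0.4, 0.2]
width: 0.9
grasp_force: 0.0
```

Request:
play_rows --pt "0 0 6" --pt "0 0 6" --pt "0 0 6" --pt "0 0 4" --pt "0 0 0" --pt "0 0 0" --yaw '[0,0,0,0,0,0]'

```text
t: 5.13
ee_pos: [633.4, -70.7, 298.9]
orientation: [2.261, 2.18, 0.0]
ft_force: [-0.8, 0.3, 0.8]
width: 0.3
grasp_force: 0.0
```

The fingers need about 1 s to close, so they came off the bar empty, with no force seen. Reopening partly and redoing it with the right waiting time; the commanded y was also 5 mm off.

Request:
play_rows --pt "2.5 -5 0" --pt "0 0 0" --pt "0 0 0" --pt "0 0 0" --pt "0 0 0" --pt "0 0 0" --pt "0 0 0" --pt "0 0 0" --yaw '[0,0,0,0,0,0,0,0]' --gripper 0.45

```text
t: 5.8
ee_pos: [635.8, -75.6, 298.7]
orientation: [2.261, 2.181, -0.0]
ft_force: [-0.7, 0.3, -0.1]
width: 47.6
grasp_force: 0.0
```

```bash
python3 - <<'E'
from h import *
o=ctrl.get_obs();print(o['ee_pos'],o['width'])
p=shot('top');w=cloud(p);f=w.reshape(-1,3)
p=shot('wrist');f=cloud(p).reshape(-1,3);f=f[~np.isnan(f[:,0])]
h=f[(abs(f[:,2]-270)<50)&(abs(f[:,0]-636)<14)&(abs(abs(f[:,1]+75)-45)<12)];print('handle',len(h),np.percentile(h[:,2],[5,50,95]))
E
```

```text
[635.81927286 -75.64713086 298.690236  ] 47.58283929083422
handle 1788 [246.99325085 252.07769867 253.92313884]
```

The handle is still at its starting height.

Request:
play_rows --pt "0 0 -20" --pt "0 0 -20" --pt "0 0 -15" --pt "0 0 -11" --pt "0 0 0" --pt "0 0 0" --yaw '[0,0,0,0,0,0]'

```text
t: 6.4
ee_pos: [635.7, -75.7, 232.5]
orientation: [-2.261, -2.18, 0.001]
ft_force: [-0.5, -0.3, 1.1]
width: 48.2
grasp_force: 0.0
```

Request:
play_rows --pt "0 0 0" --pt "0 0 0" --pt "0 0 0" --pt "0 0 0" --pt "0 0 0" --pt "0 0 0" --pt "0 0 0" --yaw '[0,0,0,0,0,0,0]' --gripper 1

```text
t: 6.98
ee_pos: [635.9, -75.8, 233.5]
orientation: [2.261, 2.18, 0.0]
ft_force: [-2.6, 0.3, 6.8]
width: 23.3
grasp_force: 30.0
```

Request:
play_rows --pt "0 0 3" --pt "0 0 5" --pt "0 0 6" --pt "0 0 6" --pt "0 0 6" --pt "0 0 6" --pt "0 0 6" --pt "0 0 6" --yaw '[0,0,0,0,0,0,0,0]'

```text
t: 7.65
ee_pos: [635.7, -75.7, 274.0]
orientation: [-2.261, -2.18, 0.002]
ft_force: [8.0, -2.4, -19.6]
width: 23.4
grasp_force: 30.0
```

Request:
play_rows --pt "0 0 6" --pt "0 0 6" --pt "0 0 5" --pt "0 0 5" --pt "0 0 0" --pt "0 0 -1" --yaw '[0,0,0,0,0,0]'

```text
t: 8.15
ee_pos: [635.8, -75.8, 297.0]
orientation: [-2.261, -2.18, 0.001]
ft_force: [2.4, -0.1, -6.9]
width: 23.6
grasp_force: 30.0
```

Request:
play_rows --pt "0 0 0" --pt "0 0 0" --pt "0 0 0" --pt "0 0 0" --pt "0 0 0" --pt "0 0 0" --yaw '[0,0,0,0,0,0]' --gripper 0.35

```text
t: 8.65
ee_pos: [635.9, -75.7, 298.0]
orientation: [2.261, 2.18, 0.0]
ft_force: [-1.2, -0.1, -0.2]
width: 56.5
grasp_force: 0.0
```

Request:
play_rows --pt "0 0 20" --pt "0 0 25" --pt "0 0 25" --pt "0 0 0" --pt "0 0 0" --yaw '[0,0,0,0,0]'

```text
t: 9.07
ee_pos: [636.6, -75.8, 369.5]
orientation: [2.26, 2.179, 0.003]
ft_force: [0.3, 0.1, -0.0]
width: 56.9
grasp_force: 0.0
```

```bash
python3 - <<'E'
from h import *
o=ctrl.get_obs();print(o['ee_pos'],o['width'])
p=shot('wrist');save(p,'w2');f=cloud(p).reshape(-1,3);f=f[~np.isnan(f[:,0])]
h=f[(f[:,2]>230)&(f[:,2]<340)&(abs(f[:,0]-636)<14)&(abs(abs(f[:,1]+75)-45)<12)];print('handle',len(h),np.percentile(h[:,2],[5,50,95]))
pd=f[(abs(f[:,2]-185)<8)&(abs(f[:,0]-560)<30)&(abs(f[:,1]+75)<30)];print('pad',len(pd),np.percentile(pd,[2,50,98],axis=0))
b=f[(abs(f[:,2]-62)<4)&(f[:,0]<600)&(abs(f[:,1]+75)<60)];print('blank',np.percentile(b,[2,98],axis=0))
# gripper profile from side/top
P=[]
for n in ['side','top']:
    q=cloud(shot(n)).reshape(-1,3);P.append(q[~np.isnan(q[:,0])])
Rt=R.from_rotvec(o['orientation']).as_matrix();t=(np.vstack(P)-o['ee_pos'])@Rt
t=t[(abs(t[:,0])<130)&(abs(t[:,1])<130)]
for z in range(-270,0,10):
    s=t[(t[:,2]>=z)&(t[:,2]<z+10)]
    if len(s): print(z,len(s),np.round(s.min(0)[:2]),np.round(s.max(0)[:2]))
E
```

```text
[636.56579069 -75.80670047 369.50768297] 56.91316202407514
handle 1662 [309.24050709 314.47299559 316.34516673]
pad 873 [[545.25334131 -87.79024466 179.73016292]
 [563.41127176 -73.55115418 184.2877345 ]
 [586.65914037 -59.47916277 186.04998076]]
blank [[524.36658017 -85.18467849  59.79667587]
 [581.10235477 -49.50834944  63.48948676]]
-270 188 [-64. -43.] [44. 26.]
-260 46 [-38. -39.] [31.  2.]
-250 154 [-41. -38.] [31. 23.]
-240 182 [-40. -38.] [32. 26.]
-230 176 [-40. -39.] [34. 29.]
-220 260 [-42. -40.] [37. 30.]
-210 191 [-42. -40.] [39. 31.]
-200 96 [-42. -39.] [39. 28.]
-190 97 [-38. -36.] [19. 21.]
-180 278 [-40. -43.] [36. 37.]
-170 319 [-37. -43.] [34. 15.]
-160 90 [-34. -41.] [26. 12.]
-150 129 [-24. -43.] [20. 17.]
-140 140 [-25. -43.] [21. 17.]
-130 503 [-36. -90.] [32. 87.]
-120 423 [-37. -90.] [34. 89.]
-110 339 [-35. -88.] [32. 87.]
-100 286 [-36. -83.] [32. 80.]
-90 160 [-39. -83.] [30. 81.]
-80 30 [-32. -80.] [11. 80.]
-70 44 [-15. -45.] [ 9. 45.]
-60 63 [-14. -45.] [14. 43.]
-50 52 [-14. -42.] [10. 38.]
-40 49 [-16. -41.] [ 9. 41.]
-30 53 [-15. -39.] [10. 38.]
-20 46 [-13. -39.] [12. 37.]
-10 50 [-14. -38.] [12. 39.]
```

The handle is up 62 mm, so the platen hangs four teeth up at about 0.0945, and the blank has not moved. The gripper profile has a narrow neck (±23 mm) 130–155 mm above the TCP. With the TCP at z≈36 that neck passes the thumb pad while the fingers reach 6–7 mm of the blank's end. So I'll come in from the front with the camera side facing the robot.

Request:
play_rows --pt "-22 0.5 0" --pt "-22 0.5 0" --pt "-22 0.5 0" --pt "-22 0.5 0" --pt "-22 0.5 0" --pt "-22 0.5 0" --pt "-22 0.5 0" --pt "-22 0.5 0" --yaw '[7,7,7,7,7,7,7,7]' --gripper 0

```text
t: 9.88
ee_pos: [458.1, -71.5, 366.3]
orientation: [-0.963, -2.988, 0.001]
ft_force: [0.0, -0.3, 0.2]
width: 87.5
grasp_force: 0.0
```

Request:
play_rows --pt "0 0 -30" --pt "0 0 -35" --pt "0 0 -35" --pt "0 0 -35" --pt "0 0 -35" --pt "0 0 -30" --pt "0 0 0" --pt "0 0 0" --yaw '[7,7,7,7,6,0,0,0]'

```text
t: 10.55
ee_pos: [458.2, -71.4, 166.3]
orientation: [-0.058, -3.136, -0.001]
ft_force: [0.4, 0.5, 0.0]
width: 88.0
grasp_force: 0.0
```

```bash
python3 - <<'E'
from h import *
o=ctrl.get_obs();Rt=R.from_rotvec(o['orientation']).as_matrix();print(np.round(Rt,3).tolist(),o['ee_pos'],o['qpos'],o['width'])
p=shot('wrist');save(p,'w3');w=cloud(p);f=w.reshape(-1,3);f=f[~np.isnan(f[:,0])]
rec=lambda a:cv2.minAreaRect(a[:,:2].astype(np.float32))
b=f[(abs(f[:,2]-62)<4)&(f[:,0]>500)&(f[:,0]<590)&(abs(f[:,1]+75)<45)];print('blank',len(b),np.percentile(b,[1,50,99],axis=0),rec(b))
fr=f[(f[:,2]<58)&(f[:,2]>34)&(f[:,0]>500)&(f[:,0]<540)&(abs(f[:,1]+75)<60)];print('front face',len(fr),np.percentile(fr,[2,50,98],axis=0) if len(fr) else 0)
for lo in (520,530,540,550,560):
    s=b[(b[:,0]>lo)&(b[:,0]<lo+10)]
    if len(s):print(lo,s[:,1].min(),s[:,1].max())
pd=f[(abs(f[:,2]-182)<12)&(abs(f[:,0]-560)<40)&(abs(f[:,1]+75)<30)];print('pad',len(pd),np.percentile(pd,[1,50,99],axis=0) if len(pd) else 0)
E
```

```text
[[-0.999, 0.037, -0.005], [0.037, 0.999, 0.001], [0.005, 0.001, -1.0]] [458.22380548 -71.42618423 166.2583764 ] [-1.80294944e-01  2.74168289e-01  2.01844810e+00  6.39355108e-07
  8.54184085e-01 -1.71401763e+00] 87.99043863316747
blank 2146 [[ 521.48247705 -101.89181105   58.64821427]
 [ 540.68695736  -75.7081282    61.47267563]
 [ 561.41873591  -49.26957696   62.97531249]] ((542.0306396484375, -75.46328735351562), (53.61903381347656, 40.84192657470703), 87.14009094238281)
front face 597 [[ 520.85329597 -100.35887362   34.51849333]
 [ 522.6057035   -74.4162161    46.44531499]
 [ 524.45004941  -48.81277634   57.35610062]]
520 -101.31136903148773 -47.999774918647205
530 -101.83936018197433 -48.2770747068066
540 -102.4351844543811 -49.40060914675337
550 -103.1726590807543 -49.52073913498391
560 -103.20813199818167 -50.675174850359795
pad 0 0
```

View pics/w3.png

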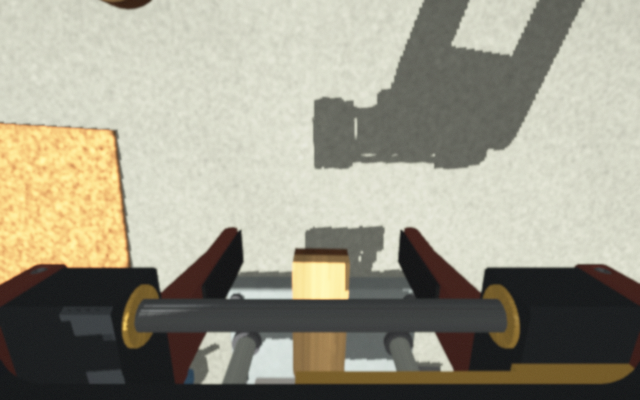

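The wrist view shows the blank's front end at (320,258), centred between the fingers: front at x 521.5, y -74.8, top 61.5 — consistent.

Request:
play_rows --pt "0 -3.3 -35" --pt "0 0 -35" --pt "0 0 -35" --pt "0 0 -25" --pt "10 0 0" --pt "15 0 0" --pt "15 0 0" --pt "0 0 0" --yaw '[0,0,0,0,0,0,0,0]'

```text
t: 11.27
ee_pos: [506.1, -75.7, 41.0]
orientation: [0.057, 3.133, -0.002]
ft_force: [0.9, -0.1, -0.3]
width: 87.8
grasp_force: 0.0
```

Request:
play_rows --pt "8 0 0" --pt "6 0 0" --pt "3 0 0" --pt "3 0 0" --pt "0 0 0" --pt "0 0 0" --yaw '[0,0,0,0,0,0]'

```text
t: 11.77
ee_pos: [519.6, -75.0, 37.7]
orientation: [-0.057, -3.141, -0.0]
ft_force: [-0.0, 0.4, -0.2]
width: 87.9
grasp_force: 0.0
```

Request:
play_rows --pt "0 0 0" --pt "0 0 0" --pt "0 0 0" --pt "0 0 0" --pt "0 0 0" --pt "0 0 0" --pt "0 0 0" --pt "0 0 0" --yaw '[0,0,0,0,0,0,0,0]' --gripper 1

```text
t: 12.43
ee_pos: [519.7, -75.0, 37.6]
orientation: [-0.057, -3.141, -0.0]
ft_force: [0.5, -0.2, 0.1]
width: 53.7
grasp_force: 30.0
```

Request:
play_rows --pt "-2 0 0" --pt "-4 0 0" --pt "-4 0 0" --pt "-4 0 0" --pt "-4 0 0" --pt "0 0 0" --pt "0 0 0" --yaw '[0,0,0,0,0,0,0]'

```text
t: 13.02
ee_pos: [501.0, -75.0, 37.7]
orientation: [-0.057, -3.14, -0.0]
ft_force: [-1.3, -0.1, -0.3]
width: 53.7
grasp_force: 30.0
```

Gripped and pulled 18 mm. Now release and regrip deeper.

Request:
play_rows --pt "0 0 0" --pt "0 0 0" --pt "0 0 0" --pt "6 0 0" --pt "7 0 0" --pt "5 0 0" --pt "1 0 0" --pt "0 0 0" --yaw '[0,0,0,0,0,0,0,0]' --gripper 0.15

```text
t: 13.68
ee_pos: [521.5, -75.0, 37.6]
orientation: [0.057, 3.141, -0.0]
ft_force: [-0.4, 0.3, 0.7]
width: 74.9
grasp_force: 0.0
```

```bash
python3 - <<'E'
from h import *
o=ctrl.get_obs();print(o['ee_pos'],o['width'],o['ft_force'])
for n in ['side','top']:
    p=shot(n);w=cloud(p);g=cv2.cvtColor(p['pixels'],cv2.COLOR_RGB2HSV)
    m=(abs(w[...,0]-540)<70)&(abs(w[...,1]+75)<40)&(w[...,2]>54)&(w[...,2]<70)
    b=w[m];print(n,len(b),np.percentile(b,[1,50,99],axis=0) if len(b) else 0)
E
```

```text
[521.45717686 -75.02427796  37.62620459] 74.88657257033589 [-0.36949364  0.30993038  0.6807971 ]
side 150 [[ 503.21556978 -110.40890035   54.27608546]
 [ 516.06828391  -76.45758208   61.12184616]
 [ 609.04712814  -36.06209253   69.34429801]]
top 0 0
```

Request:
play_rows --pt "0 0 0" --pt "0 0 0" --pt "0 0 0" --pt "0 0 0" --pt "0 0 0" --pt "0 0 0" --pt "0 0 0" --yaw '[0,0,0,0,0,0,0]' --gripper 1

```text
t: 14.37
ee_pos: [520.7, -75.0, 37.7]
orientation: [-0.057, -3.141, 0.0]
ft_force: [0.4, -0.2, 0.5]
width: 53.5
grasp_force: 29.9
```

Request:
play_rows --pt "-4 0.2 0.5" --pt "-8 0.4 0.5" --pt "-10 0.5 0.5" --pt "-12 0.6 0.5" --pt "-14 0.7 0" --pt "-14 0.7 0" --pt "-14 0.7 0" --pt "-14 0.7 0" --yaw '[0,0,0,0,0,0,0,0]'

```text
t: 15.03
ee_pos: [428.7, -70.3, 39.6]
orientation: [-0.057, -3.14, -0.0]
ft_force: [0.4, 0.1, -2.2]
width: 54.0
grasp_force: 29.9
```

Request:
play_rows --pt "-12 0.5 0" --pt "-8 0.4 0" --pt "0 0 6" --pt "0 0 10" --pt "0 0 10" --pt "0 0 10" --pt "0 0 0" --pt "0 0 0" --yaw '[0,0,0,0,0,0,0,0]'

```text
t: 15.7
ee_pos: [411.8, -69.8, 76.3]
orientation: [0.057, 3.139, -0.001]
ft_force: [1.1, -1.1, -3.4]
width: 53.6
grasp_force: 29.9
```

```bash
python3 - <<'E'
from h import *
o=ctrl.get_obs();print(o['ee_pos'],o['width'],o['ft_force'],o['moment'],o['grasp_force'])
p=shot('side');w=cloud(p);q=p['pixels'][160:310,240:400];cv2.imwrite('pics/s4.png',cv2.cvtColor(cv2.resize(q,(640,600),interpolation=cv2.INTER_CUBIC),cv2.COLOR_RGB2BGR))
t=w[...];m=(t[...,2]>30)&(t[...,2]<115)&(t[...,0]>430)&(t[...,0]<560)&(abs(t[...,1]+75)<29)
b=t[m]
for lo in range(430,560,15):
    s=b[(b[:,0]>lo)&(b[:,0]<lo+15)]
    if len(s):print(lo,len(s),s[:,2].min(),np.percentile(s[:,2],90))
h=t[(t[...,2]>280)&(abs(t[...,0]-636)<20)&(abs(t[...,1]+75)<60)];print('handle',np.percentile(h[:,2],95) if len(h) else 0)
E
```

```text
[411.76474681 -69.76824587  76.32569886] 53.59395117097052 [ 1.14728002 -1.06726794 -3.3937868 ] [0.06189909 0.13717216 0.00939499] 29.913866221904755
430 31 67.6550349362874 91.40047903119603
445 29 67.51408539937233 89.09684595093427
460 28 68.52996103506553 91.2656731929184
475 41 68.20265585074617 99.41897738095349
490 61 68.0399116818287 102.92392398175537
505 98 65.9166203384832 102.6154159930991
520 84 67.98316233680157 102.14913753251645
535 35 70.38087083650316 102.34836034940061
handle 316.8784221094541
```

View pics/s4.png

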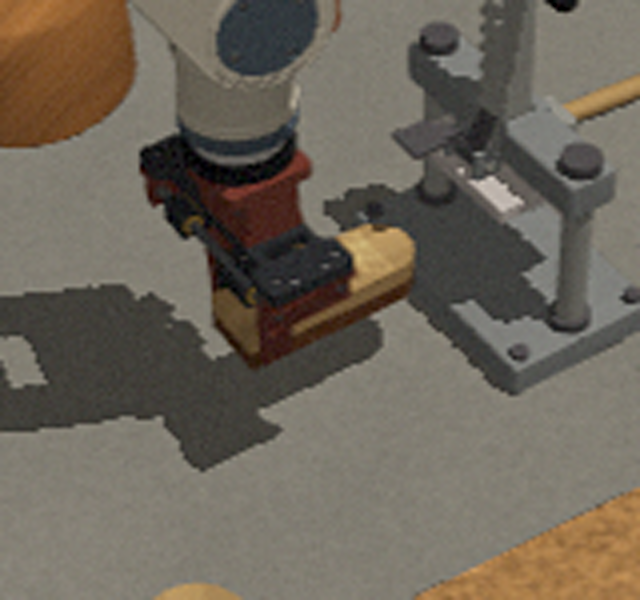

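The side view shows the blank held level in the gripper at (330,290), the handle still high and the bed empty. Carrying it to the mat.

Request:
play_rows --pt "3 -20 3" --pt "3 -38 0" --pt "3 -41 0" --pt "3 -41 0" --pt "3 -41 0" --pt "3 -41 0" --pt "3 -41 0" --pt "3 -32 -3" --yaw '[0,-1,-1,-1,-0.5,0,0,0]'

```text
t: 16.42
ee_pos: [434.7, -367.9, 75.3]
orientation: [0.155, 3.137, -0.001]
ft_force: [0.1, 0.3, -2.3]
width: 54.1
grasp_force: 29.9
```

Request:
play_rows --pt "0 0 0" --pt "0 0 -15" --pt "0 0 -20" --pt "0 0 -12" --pt "0 0 -8" --pt "0 0 -4" --pt "0 0 0" --pt "0 0 0" --yaw '[0,0,0,0,0,0,0,0]'

```text
t: 17.08
ee_pos: [435.1, -364.5, 16.8]
orientation: [0.152, 3.138, -0.0]
ft_force: [0.4, 0.4, -1.6]
width: 54.1
grasp_force: 29.9
```

Request:
play_rows --pt "0 0 -1.5" --pt "0 0 -1" --pt "0 0 -1" --pt "0 0 0" --yaw '[0,0,0,0]'

```text
t: 17.42
ee_pos: [435.2, -364.9, 13.7]
orientation: [0.153, 3.137, -0.001]
ft_force: [0.1, 0.5, 0.4]
width: 53.5
grasp_force: 29.9
```

Request:
play_rows --pt "0 0 -0.7" --pt "0 0 0" --pt "0 0 0" --yaw '[0,0,0]'

```text
t: 17.67
ee_pos: [435.2, -364.9, 13.6]
orientation: [0.153, 3.137, -0.001]
ft_force: [-0.8, 0.2, 8.6]
width: 54.1
grasp_force: 29.9
```

Request:
play_rows --pt "0 0 0" --pt "0 0 0" --pt "0 0 0" --pt "0 0 0" --pt "0 0 20" --pt "0 0 30" --pt "0 0 35" --pt "0 0 35" --yaw '[0,0,0,0,0,0,0,0]' --gripper 0

```text
t: 18.33
ee_pos: [434.3, -364.1, 133.1]
orientation: [-0.153, -3.136, -0.002]
ft_force: [0.9, -0.2, 0.5]
width: 87.8
grasp_force: 0.0
```

Request:
play_rows --pt "-5 30 35" --pt "-5 30 35" --pt "-5 30 35" --pt "0 40 0" --pt "0 40 0" --pt "0 40 0" --pt "0 0 0" --yaw '[0,0,0,0,0,0,0]' --gripper 1

```text
t: 18.92
ee_pos: [420.1, -158.5, 226.8]
orientation: [-0.147, -3.137, -0.003]
ft_force: [-0.8, -0.4, 0.1]
width: 45.0
grasp_force: 0.0
```

```bash
python3 - <<'E'
from h import *
o=ctrl.get_obs();print(o['ee_pos'],o['width'],o['ft_force'])
for n in ['top','side']:
    p=shot(n);w=cloud(p);save(p,n+'5');f=w.reshape(-1,3);f=f[~np.isnan(f[:,0])]
    b=f[(abs(f[:,0]-490)<110)&(abs(f[:,1]+368)<90)&(f[:,2]>30)&(f[:,2]<45)]
    if len(b):
        A=np.c_[b[:,:2]-b[:,:2].mean(0),np.ones(len(b))];c=np.linalg.lstsq(A,b[:,2],rcond=None)[0]
        print(n,len(b),cv2.minAreaRect(b[:,:2].astype(np.float32)),c)
    pd=f[(abs(f[:,2]-185)<5)&(abs(f[:,0]-560)<35)&(abs(f[:,1]+75)<25)];print('pad',np.percentile(pd,[2,50,98],axis=0) if len(pd) else 0)
E
```

```text
[ 420.08949135 -158.507305    226.77939807] 44.96064610167312 [-0.79466217 -0.42131515  0.12790459]
top 852 ((494.16204833984375, -370.5037841796875), (55.24497604370117, 149.42593383789062), 84.30511474609375) [1.33788334e-03 1.31531614e-02 3.85570819e+01]
pad [[547.00718672 -85.21331579 180.53149931]
 [563.87057894 -72.32831543 184.82501597]
 [587.62263039 -58.59781055 189.21117354]]
side 1032 ((493.6221923828125, -372.0884704589844), (58.519203186035156, 152.08668518066406), 83.08496856689453) [5.21997147e-03 1.62522775e-02 3.72855805e+01]
pad [[562.94973749 -86.48228388 180.1756669 ]
 [573.13529829 -71.43030755 183.85999875]
 [587.19852927 -60.26586596 187.34946237]]
```

View pics/side5.png

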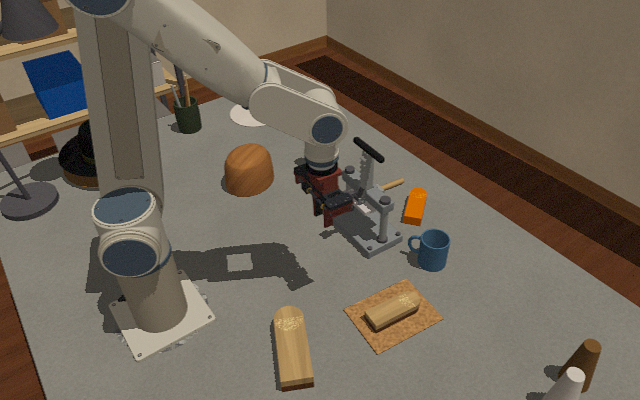

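The blank lies flat at the mat's centre ((393,311) in the side view, tilt ≈ 0), and the other things are untouched. Next, the closed fingers go over the thumb pad at about (557,-73).

Request:
play_rows --pt "20 12 0" --pt "30 18 0" --pt "30 18 0" --pt "30 18 0" --pt "27 16 0" --pt "0 0 0" --pt "0 0 0" --yaw '[0,0,0,0,0,0,0]'

```text
t: 19.6
ee_pos: [559.4, -82.5, 226.1]
orientation: [-0.152, -3.137, 0.0]
ft_force: [-0.7, 0.0, 0.3]
width: 0.5
grasp_force: 0.0
```

Request:
play_rows --pt "0 0 -12" --pt "0 0 -12" --pt "0 0 -8" --pt "0 0 -4" --pt "0 0 0" --yaw '[0,0,0,0,0]'

```text
t: 20.02
ee_pos: [556.9, -82.1, 189.2]
orientation: [-0.154, -3.135, -0.001]
ft_force: [-0.6, -0.0, 0.6]
width: 0.1
grasp_force: 0.0
```

Request:
play_rows --pt "0 9.5 0" --pt "0 0 0" --pt "0 0 -4" --pt "-0.5 0 -3" --pt "-1 0 -3" --pt "-1 0 -3" --pt "0 0 0" --yaw '[0,0,0,0,0,0,0]'

```text
t: 20.6
ee_pos: [553.4, -71.8, 177.8]
orientation: [-0.152, -3.133, -0.001]
ft_force: [-8.0, 0.7, 6.0]
width: 0.3
grasp_force: 3.8
```

Request:
play_rows --pt "-1 0 -3" --pt "-1 0 -3" --pt "-1 0 -3" --pt "-1 0 -3" --pt "0 0 0" --pt "0 0 0" --pt "0 0 0" --pt "0 0 0" --yaw '[0,0,0,0,0,0,0,0]'

```text
t: 21.27
ee_pos: [547.4, -71.6, 165.3]
orientation: [-0.152, -3.129, -0.001]
ft_force: [-13.8, 1.6, 11.5]
width: 0.8
grasp_force: 8.2
```

Request:
play_rows --pt "0 0 0" --pt "0 0 0" --pt "0 0 0" --pt "0 0 0" --pt "0 0 0" --pt "0 0 0" --pt "0 0 0" --pt "0 0 0" --yaw '[0,0,0,0,0,0,0,0]'

```text
t: 21.93
ee_pos: [547.4, -71.6, 165.3]
orientation: [-0.152, -3.129, -0.001]
ft_force: [-13.8, 1.5, 11.0]
width: 0.6
grasp_force: 8.2
```

```bash
python3 - <<'E'
from h import *
o=ctrl.get_obs();print(o['ee_pos'],o['ft_force'])
p=shot('side');w=cloud(p)
h=w[(w[...,2]>195)&(w[...,2]<330)&(abs(w[...,0]-640)<20)&(abs(abs(w[...,1]+75)-45)<15)];print('handle',len(h),np.percentile(h[:,2],[5,50,95]))
E
```

```text
[547.4394325  -71.62827022 165.29919815] [-13.81890902   1.47672581  11.04392133]
handle 81 [209.78220836 219.05065264 223.23047875]
```

The handle top is at 222, so the platen is down. Letting the lever up and backing off.

Request:
play_rows --pt "1 0 5" --pt "1 0 6" --pt "1 0 8" --pt "0 0 15" --pt "0 0 25" --pt "-20 0 30" --pt "-20 0 0" --pt "-20 0 0" --yaw '[0,0,0,0,0,0,0,0]'

```text
t: 22.65
ee_pos: [495.7, -72.4, 256.9]
orientation: [0.152, 3.133, -0.001]
ft_force: [-0.5, -0.2, -0.6]
width: 0.4
grasp_force: 0.0
```

Request:
play_rows --pt "-30 0 0" --pt "-30 0 0" --pt "-20 0 0" --pt "0 0 0" --pt "0 0 0" --pt "0 0 0" --yaw '[0,0,0,0,0,0]'

```text
t: 23.15
ee_pos: [416.3, -72.5, 255.5]
orientation: [0.153, 3.136, -0.0]
ft_force: [0.3, -0.1, 0.8]
width: 0.5
grasp_force: 0.0
```

```bash
python3 - <<'E'
from h import *
o=ctrl.get_obs();print(o['ee_pos'],o['ft_force'])
for n in ['top','side']:
    p=shot(n);w=cloud(p)
    h=w[(w[...,2]>195)&(w[...,2]<330)&(abs(w[...,0]-640)<20)&(abs(abs(w[...,1]+75)-45)<15)];print('handle',len(h),np.percentile(h[:,2],[50,95,99]))
    f=w.reshape(-1,3);pd=f[(f[:,2]>155)&(f[:,2]<195)&(abs(f[:,0]-560)<20)&(abs(f[:,1]+75)<25)];print('pad',len(pd),np.median(pd,0))
    b=f[(abs(f[:,0]-490)<110)&(abs(f[:,1]+368)<90)&(f[:,2]>30)&(f[:,2]<45)];print(cv2.minAreaRect(b[:,:2].astype(np.float32)))
q=p['pixels'][140:340,290:490];cv2.imwrite('pics/s6.png',cv2.cvtColor(cv2.resize(q,(600,600)),cv2.COLOR_RGB2BGR))
E
```

```text
[416.3457503  -72.45575882 255.49596366] [ 0.30415891 -0.07545474  0.84074512]
handle 188 [219.767167   224.79080589 226.3549873 ]
pad 130 [561.75926185 -72.06607376 185.66114224]
((494.1185302734375, -370.6385192871094), (56.16600036621094, 148.81517028808594), 83.37420654296875)
handle 114 [218.6659222  222.95799293 224.01077669]
pad 94 [558.87261714 -74.94785195 183.9188076 ]
((493.5572509765625, -371.8834533691406), (58.78681945800781, 153.14666748046875), 84.99185943603516)
```

View pics/s6.png

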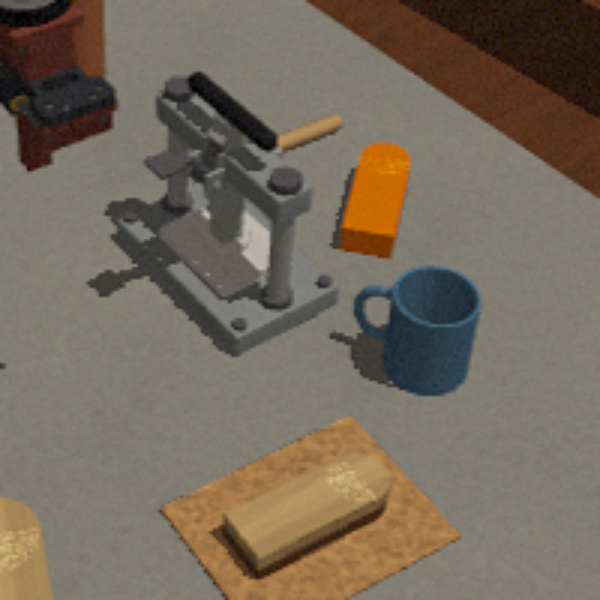

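The platen is on the bed at (225,260), the pad is back at 185 mm, and the blank lies flat on the mat at (305,515). Handing in.

```bash
python3 -c "
from workcell import ticket
print(ticket.close_job())"
```

```text
the job is handed in; nothing more can be done
None
```

The job is handed in at about 23 s: the platen hung four teeth up while the blank came out, the blank now lies flat at the mat's centre, the platen is down on the empty bed, the pawl has sprung home and the arm is clear; the hand-in call returned no verdict.

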